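Try spare hob knobs on the spindle and sort them

TASK

The two loose black knobs on the counter may not both belong to this gas hob. One knob at a time, slide it straight down onto the hob's bare spindle as far as it will go, without forcing it, then lift it off and put it away before you take the other: if its skirt came right down on the hob top it fits, so put it in the shallow wooden tray; if it stopped short and stood proud it is a reject, so put it in the deep steel pan. Leave the other things on the counter where they are.

Things in the scene. Friction and masses are not known exactly. Their poses are not given: they have to be found in the camera images.
- knob_a: Loose black knob, about 90 g, standing on its skirt (56 mm across, 7 mm high); above it a straight round body 42 mm across; 34 mm high in all. In its underside a blind bore 13 mm wide, of one of two depths made: 24 mm, or 12 mm for shorter spindles; which one shows only on the spindle. Origin: centre of the underside (bore mouth), z up.
- knob_b: Loose black knob, about 90 g, standing on its skirt (56 mm across, 7 mm high); above it a straight round body 42 mm across; 34 mm high in all. In its underside a blind bore 13 mm wide, of one of two depths made: 24 mm, or 12 mm for shorter spindles; which one shows only on the spindle. Origin: centre of the underside (bore mouth), z up. The second loose knob, alike outside.
- spindle_tip (a point): Centre of the tip of the hob's bare spindle: upright, rigid, round, 10 mm across, 22 mm tall above the hob top, tip bevelled to 6 mm; near the hob's front edge, right of centre seen from the robot. A knob that fits ends with its skirt on the hob top (origin 22 mm below this point); a wrong one stops 10 mm above it (origin 12 mm below). z up.
- hob: Steel table-top two-burner gas hob, fixed, 340 mm deep (x), 560 mm wide (y), flat top 75 mm above the counter. Origin: centre of the underside. Spindles at (-0.125, -0.08) bare, (-0.125, +0.08) with its knob on. Black pan supports (top at 110 mm) begin 85 mm behind the spindles; a saucepan of radius 90 mm stands on the left burner, rim at 194 mm.
- wood_tray: Shallow wooden tray for knobs that fit, fixed: outside 176 mm (x) by 156 mm (y), 28 mm high, walls and floor 9 mm thick. Origin: centre of the underside.
- steel_pan: Deep stainless steel pan for rejects, fixed: outside 164 mm (x) by 150 mm (y) with a narrow rim out to 176 by 162 mm, 65 mm high, walls and floor 3 mm thick. Origin: centre of the underside.
- screwdriver: Bystander: black-handled screwdriver 190 mm long lying along its x between the places of the knobs. Origin: middle of its length, underside.
- spanner: Bystander: small steel spanner 150 mm long, lying along its x. Origin: middle of its length, underside.
- ramekin: Bystander: white ceramic ramekin, 84 mm across, 45 mm high. Origin: centre of the underside.
- oil_bottle: Bystander: green glass oil bottle, 68 mm across, 235 mm high. Origin: centre of the underside.
- pepper_mill: Bystander: dark wooden pepper mill, 58 mm across, 178 mm high. Origin: centre of the underside.
- spice_jar: Bystander: amber glass jar with steel lid, 52 mm across, 95 mm high. Origin: centre of the underside.
Mind the look-alikes: they are no part of the job. Leave any purple or yellow look-alike of the knob_b alone.

How it is judged:
By the outcome, as a careful person would: the job done as asked, in the order asked, and still so for the second after the job is handed in, with the robot touching nothing.
It also fails if it takes over 56 s, if anything falls off the work surface, if the arm or the gripper's body presses on something with over 40 N, if the wrist force passes 120 N, or if a joint passes its speed limit or range.

ROBOT

A 7-joint arm with a two-finger parallel gripper is mounted at the origin on the work surface. World frame = base frame: x ahead of the robot, y to its left, z up, the work surface at z = 0. Lengths are in m, angles in rad, forces in N, time in s.
With the tool pointing down it reaches from about 0.35 to 0.9 m from the base axis. Payload 8.1 kg.
Tool frame: the origin (TCP) lies between the finger pads; the fingertips stand 19 mm ahead of it and the grasp point (between the pads) is the TCP; z points along the fingers, y is the line along which they close (so a half turn about z gives the same grasp; the last joint's range is limited). The gripper opens to 92 mm and grips with 3 to 60 N. Pads are 19 mm wide; open, the fingers measure 130 mm over their backs; the gripper's body (75 mm by 190 mm) begins 47 mm behind the grasp point.
Start: joints at [1.159, 0.434, 0.025, 1.573, -0.012, 1.134, -0.075], TCP at [0.19, -0.595, 0.246] pointing down, gripper open.
Joint ranges: [-2.62, 2.62], [-0.44, 2.09], [-1.27, 1.32], [0.08, 2.57], [-1.32, 4.46], [0.12, 2], [-2.74, 2.74]. Speed limits (rad/s): [2.22, 2.22, 3.01, 3.01, 3.14, 3.14, 3.14].

INTERFACE

Orientations are given as a unit quaternion [x, y, z, w].
In Python, from cell import read_state, snapshot, camera_params, finish_job, trace, place_of gives the robot as it stands. The module is installed in compiled form; this text tells all that it offers.
- The arm moves only by the tool jog_arm, never from a script. Its argument "commands" is a list of rows, each a list of 4 numbers: the shift along the tool's x, y, z in mm, then the turn about the tool's z in degrees. A call has 1 to 12 rows; each row is the pose to reach, as a shift and turn from the pose commanded when the call began, along the tool's axes at that moment; what a row does not reach only later rows make up. A row lasts 1/10 s, in which the tool goes at most 50 mm and 8.59 degrees, less where a joint would pass 70% of its speed; a pose out of reach is approached as far as the arm can. A call with a gripper value outside its range is refused whole. "jaw" is the closure in counts, from 0 (fully open) to 255 (shut), set as the call begins (left out, the last holds). The fingers move at their own pace and stop on an object; "grip_force" is the grip in N (left out, the last holds). Time passes only in rows, so rows that repeat a pose let the fingers close. It gives the time, the measured TCP pose, the force, the opening and the grip force at its end, in the units of the state.
- read_state(): the state, without advancing time (a new reading comes with each control period).
- snapshot(name): name is "side" or "top"; returns the picture (384x512x3 uint8, red, green, blue); there is no depth.
- camera_params(name): a dict with "intrinsics" (3x3 intrinsics, pixels), "rvec" (rotation vector, rad) and "tvec" (3), from world to camera coordinates, as OpenCV has them. Camera axes: x right, y down, z forward; pixel columns grow to the right and rows downward; lengths in m; the calibration is good to about 2 mm. A picture is of the moment at which its call begins. camera_params takes no time and is no camera call.
- finish_job(): hands the job in; it is judged then, once.
Trained networks look in the newest picture that a camera, given by its name, has taken for a name from the list of things; names that differ only in an ending like _2 or _b are one class to them, and where a whole thing is asked for, a point or a joint stands for the part that bears it (a point fixed in the world has none). Each returns a list of dicts, best first, with "confidence" (0 to 1); they miss things now and then, are a little off and sometimes report something else, mostly with a low value. They report only what shows in the picture. A call takes as long as a camera call. They do not tell look-alikes from the thing itself.
- trace(thing, camera): "pixels" (384x512 bool, what is visible of it) and "position" ([row, column] in pixels, amid what is visible of it).
- place_of(thing, camera): "position" ([row, column] in pixels: a listed point, or the origin of a listed thing).
The state is a dict: "time_s": time; "joints": joint angles; "qvel": joint speeds; "joint_efforts": joint torques, N m; "tool_pos": TCP position; "orientation": TCP orientation; "ft_force": force on the tool from outside, world axes, zero at the start; "moment": the same for the moment, N m; "finger_gap": opening from 0.0 (shut) to 1.0 (fully open); "gripper_force": force on a finger pad.
Only numpy, scipy, OpenCV 4.12 (cv2) and the standard library are available. Lean on these libraries where they do the work, as an engineer would, in place of code of your own. Each camera call takes 0.05 s, during which the arm holds its last target. There are 200 camera calls.

## Working session

There is one attempt and no reset: what is moved stays moved. The work goes in short steps, Python scripts to look and compute and a tool call to move; the robot and the scene stay as the last step left them, time stands still between calls to the robot, and variables do not carry over. Pictures are saved under pics/ and viewed, at most 10 in all, crops included, and the job is handed in when it is done.

Besides the shell and the picture viewer there is one more tool, called after "Emit:" by a JSON object that holds its "method" and its "body", one argument or row to a line. jog_arm: Moves the arm, as the interface text tells. Its arguments: {"type":"object","properties":{"commands":{"type":"array"},"jaw":{"type":"number"},"grip_force":{"type":"number"}},"required":["commands"]}

```bash
mkdir -p pics; cat > h.py <<'E'
import numpy as np, cv2
from cell import *
def ray(cam,rc):
    p=camera_params(cam);K=np.array(p["intrinsics"]);R=cv2.Rodrigues(np.array(p["rvec"],float))[0];t=np.array(p["tvec"],float).ravel()
    d=R.T@np.linalg.solve(K,[rc[1],rc[0],1]);return -R.T@t,d
def at(cam,rc,z):
    o,d=ray(cam,rc);return (o+d*(z-o[2])/d[2]).round(4)
def px(cam,P):
    p=camera_params(cam);q=cv2.projectPoints(np.array([P],float),np.array(p["rvec"],float),np.array(p["tvec"],float),np.array(p["intrinsics"]),None)[0][0,0];return q[::-1].round(1)
E
python3 - <<'E'
from h import *
ims=[]
for c in("top","side"):
    im=snapshot(c);cv2.imwrite(f"pics/{c}0.png",im[:,:,::-1])
    print(c,ray(c,(192,256))[0])
    for th,z in(("knob_a",0),("spindle_tip",.097),("hob",0),("wood_tray",0),("steel_pan",0),("screwdriver",0),("spanner",0),("ramekin",0),("oil_bottle",0),("pepper_mill",0),("spice_jar",0)):
        for d in place_of(th,c): print(th,np.round(d["position"],1),round(d["confidence"],2),at(c,d["position"],z))
s=read_state();print(s)
E
```

```text
top [0.38232767 0.01071602 1.43181971]
knob_a [204.6 231.5] 0.74 [0.4905 0.0936 0.    ]
knob_a [187.7 162.6] 0.72 [0.554  0.3699 0.    ]
knob_a [211.4 183.4] 0.56 [0.4607 0.2833 0.    ]
knob_a [229.1 234. ] 0.43 [0.3941 0.0817 0.    ]
spindle_tip [157.4 276.6] 0.93 [ 0.6635 -0.0777  0.097 ]
hob [136.4 255.5] 0.86 [0.7695 0.0022 0.    ]
wood_tray [217.  335.9] 0.96 [ 0.4475 -0.3204  0.    ]
steel_pan [215.9 276.1] 0.8 [ 0.4484 -0.0837  0.    ]
screwdriver [218.  200.6] 0.54 [0.4357 0.2145 0.    ]
screwdriver [209.5 181.2] 0.36 [0.4681 0.2923 0.    ]
spanner [238.2 140. ] 0.78 [0.3532 0.4494 0.    ]
ramekin [253.1 170.2] 0.9 [0.2974 0.3286 0.    ]
oil_bottle [190.1 128.7] 0.57 [0.5423 0.5044 0.    ]
pepper_mill [200.6 379.7] 0.66 [ 0.5152 -0.4957  0.    ]
spice_jar [238.7 384.8] 0.8 [ 0.3652 -0.5115  0.    ]
side [0.08162478 0.62847008 1.01626664]
knob_a [291.9 219.7] 0.75 [0.46   0.2991 0.    ]
knob_a [230.5 251.8] 0.73 [0.5055 0.087  0.    ]
knob_a [189.  372.2] 0.67 [ 0.2761 -0.2705  0.    ]
knob_a [243.6 279.1] 0.65 [0.4118 0.0788 0.    ]
knob_a [291.8 178.4] 0.65 [0.5525 0.3631 0.
[... 615 characters left out ...]
ts': array([ 1.15939527,  0.43448747,  0.02496506,  1.57322999, -0.0115898 ,
        1.13397568, -0.07510732]), 'qvel': array([ 0.00161272,  0.00103572,  0.00067903,  0.00065041, -0.00238474,
        0.00110151, -0.00045605]), 'joint_efforts': array([ 2.01825860e-03, -6.67678213e+01,  9.84375402e-01, -3.14811838e+01,
       -6.07163133e-02,  3.28118645e-02,  5.21725588e-05]), 'tool_pos': array([ 0.18993927, -0.59544411,  0.2457376 ]), 'orientation': array([9.88108245e-01, 1.53759862e-01, 1.95679417e-06, 2.22797287e-05]), 'ft_force': array([ 0.53295842, -0.83661738,  1.40614272]), 'moment': array([-0.02920652, -0.05595257,  0.01429766]), 'gripper_force': 0.0, 'finger_gap': 1.0006463988671963}
```

View pics/top0.png

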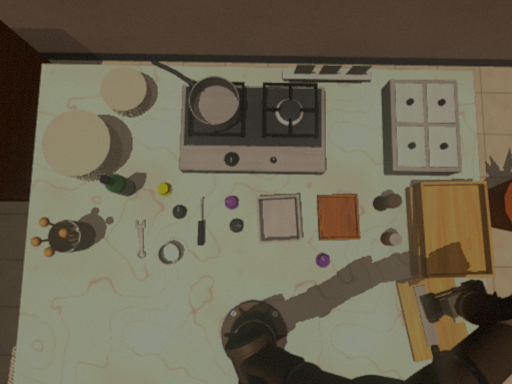

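```bash
python3 - <<'E'
import cv2,numpy as np
t=cv2.imread("pics/top0.png")[170:250,120:300];s=cv2.imread("pics/side0.png")[130:330,150:350]
a=cv2.resize(t,(720,320),interpolation=cv2.INTER_CUBIC)
cv2.imwrite("pics/crop0.png",a)
b=cv2.resize(s,(600,600),interpolation=cv2.INTER_CUBIC);cv2.imwrite("pics/crop1.png",b)
E
```

```text
(no output)
```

View pics/crop0.png

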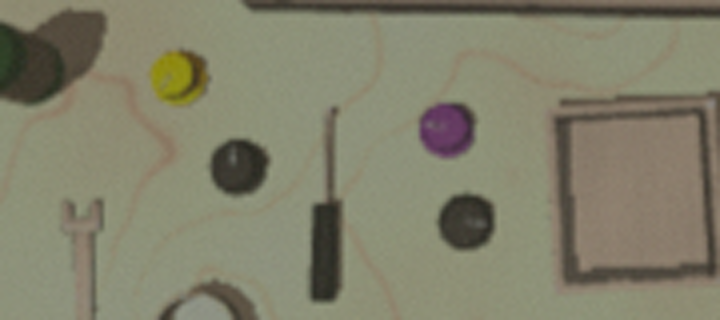

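View pics/side0.png

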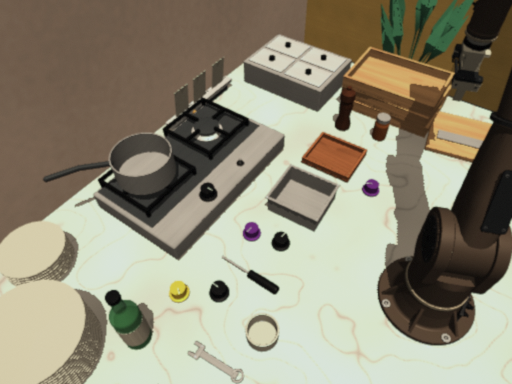

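The black candidates in the top view, as [row, col], are (211,180) and (225,237). The purple knobs at (202,232) and (260,323), the yellow one at (189,164), and the knob already on the hob at (158,232) are look-alikes or not loose. The enlarged crop confirms the two black ones, so those are my targets.

```bash
cat >> h.py <<'E'
from scipy.optimize import least_squares
def tri(a,b):
    (o1,d1),(o2,d2)=ray("top",a),ray("side",b);d1/=np.linalg.norm(d1);d2/=np.linalg.norm(d2)
    A=np.c_[d1,-d2];s=np.linalg.lstsq(A,o2-o1,rcond=None)[0];p,q=o1+s[0]*d1,o2+s[1]*d2
    return ((p+q)/2).round(4),round(np.linalg.norm(p-q)*1000,1)
def dark(im,rc,r=11,th=75):
    y,x=int(rc[0])-r,int(rc[1])-r;g=im[y:y+2*r+1,x:x+2*r+1].max(2).astype(np.uint8)
    n,l,s,c=cv2.connectedComponentsWithStats((g<th).astype(np.uint8))
    k=1+np.argmax(s[1:,4]);return np.array([c[k][1]+y,c[k][0]+x]),s[k]
E
python3 - <<'E'
from h import *
T=cv2.imread("pics/top0.png");S=cv2.imread("pics/side0.png")
for a,b in(((211,180),(290,219)),((225,237),(240,281))):
    p,s=dark(T,a);q,s2=dark(S,b);print(p,s,q,s2,tri(p,q),at("top",p,.016),at("side",q,.014))
for n in range(3):
    snapshot("top");snapshot("side")
    a=place_of("spindle_tip","top")[0]["position"];b=place_of("spindle_tip","side")[0]["position"];print(np.round(a,1),np.round(b,1),tri(a,b))
    a=place_of("hob","top")[0]["position"];b=place_of("hob","side")[0]["position"];print("hob",tri(a,b))
a=cv2.resize(T[145:172,255:295],(600,405),interpolation=cv2.INTER_NEAREST)
b=cv2.resize(S[145:172,220:260],(600,405),interpolation=cv2.INTER_NEAREST)
cv2.imwrite("pics/sp.png",cv2.resize(np.vstack([a,b]),(440,594)))
E
```

```text
[211.22962963 179.31851852] [  4   5  14  13 135] [291.47931034 218.93103448] [  2   2  19  21 290] (array([0.4615, 0.2995, 0.0013]), np.float64(1.0)) [0.4603 0.2963 0.016 ] [0.4572 0.3038 0.014 ]
[224.86363636 236.0530303 ] [  4   5  13  13 132] [241.64680851 280.17446809] [  2   3  17  19 235] (array([0.411 , 0.0739, 0.005 ]), np.float64(0.7)) [0.4105 0.0732 0.016 ] [0.4084 0.079  0.014 ]
[156.9 273.7] [155.3 240. ] (array([ 0.6618, -0.0672,  0.1059]), np.float64(3.6))
hob (array([ 0.786 ,  0.0178, -0.0045]), np.float64(5.7))
[158.7 272.4] [160.6 238.5] (array([ 0.6617, -0.062 ,  0.0856]), np.float64(2.2))
hob (array([ 0.7783,  0.0113, -0.0128]), np.float64(4.8))
[158.6 273.7] [159.1 237.5] (array([ 0.6643, -0.0653,  0.0876]), np.float64(8.2))
hob (array([ 0.796 ,  0.0106, -0.0121]), np.float64(1.6))
```

View pics/sp.png

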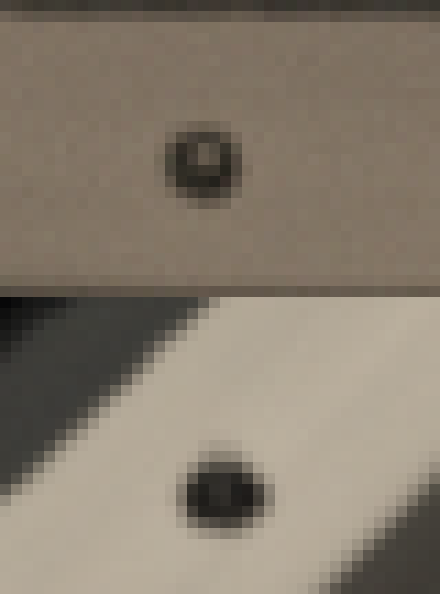

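Each picture shows the bare spindle as a dark disc with a lighter tip. The tip is near [158.4, 273.1] in the top view, and the disc is near [162, 239.8] in the side view.

I'll squeeze each knob along two crossed axes. That centres it in the gripper, and its true position then calibrates the cameras.

```bash
cat >> h.py <<'E'
def to(x,y,z,axis=None):
    """tool-frame shift (mm) and turn (deg) to world x,y,z with closing axis at 'axis' deg (mod 180)"""
    from scipy.spatial.transform import Rotation as Ro
    s=read_state();R=Ro.from_quat(s["orientation"]).as_matrix()
    d=R.T@(np.array([x,y,z])-s["tool_pos"])*1000
    a=np.degrees(np.arctan2(R[1,1],R[0,1]));tr=0 if axis is None else (a-axis+90)%180-90
    print("shift",d.round(1),"turn",round(tr,1),"| axis",round(a%180,1),"tcp",s["tool_pos"].round(4),"F",s["ft_force"].round(1),"gap",round(s["finger_gap"]*92,1),"t",round(s["time_s"],2))
E
python3 - <<'E'
from h import *
T=cv2.imread("pics/top0.png");S=cv2.imread("pics/side0.png")
for im,c,rc in((T,"top",(159,273)),(S,"side",(162,240))):
    p=im[rc[0]-7:rc[0]+8,rc[1]-7:rc[1]+8].mean(2);w=np.clip(np.median(p)-20-p,0,None)
    if c=="side": w[:, :]*= (np.hypot(*np.mgrid[-7:8,-7:8])<6)
    yy,xx=np.mgrid[rc[0]-7:rc[0]+8,rc[1]-7:rc[1]+8];q=[(w*yy).sum()/w.sum(),(w*xx).sum()/w.sum()];print(c,q,at(c,q,.08))
    globals()[c]=q
print(tri(top,side),at("top",(158.4,273.1),.097))
to(.411,.075,.15,60)
E
```

```text
top [np.float64(159.72934472934472), np.float64(272.9554519554519)] [ 0.6579 -0.065   0.08  ]
side [np.float64(162.5951333393194), np.float64(239.8260752446799)] [ 0.6573 -0.061   0.08  ]
(array([ 0.6596, -0.0649,  0.0751]), np.float64(1.6)) [ 0.6595 -0.0646  0.097 ]
shift [ 414.3 -571.6   95.7] turn 47.7 | axis 107.7 tcp [ 0.1899 -0.5955  0.2457] F [0.1 1.5 0.6] gap 92.1 t 2.1
```

Emit:
{"method": "jog_arm", "body": {
  "commands": [
    [414, -572, 50, 48],
    [414, -572, 50, 48],
    [414, -572, 50, 48],
    [414, -572, 50, 48],
    [414, -572, 50, 48],
    [414, -572, 50, 48],
    [414, -572, 50, 48],
    [414, -572, 50, 48],
    [414, -572, 50, 48],
    [414, -572, 50, 48],
    [414, -572, 50, 48],
    [414, -572, 50, 48]
  ],
  "jaw": 0
}}

```text
time_s: 3.3
tool_pos: [0.3743, -0.0348, 0.2044]
orientation: [0.965, -0.262, 0.001, -0.0]
ft_force: [1.1, 0.1, 0.2]
finger_gap: 1.0
gripper_force: 0.0
```

```bash
python3 -c "
from h import *
to(.411,.075,.13,60)"
```

```text
shift [ -23.8 -113.3   74.4] turn -0.3 | axis 59.7 tcp [ 0.3743 -0.0348  0.2044] F [1.1 0.1 0.2] gap 92.0 t 3.3
```

Emit:
{"method": "jog_arm", "body": {
  "commands": [
    [-24, -113, 74, 0],
    [-24, -113, 74, 0],
    [-24, -113, 74, 0],
    [-24, -113, 74, 0],
    [-24, -113, 74, 0]
  ]
}}

```text
time_s: 3.8
tool_pos: [0.4098, 0.0732, 0.1298]
orientation: [0.965, -0.261, -0.001, 0.0]
ft_force: [-0.7, 0.1, 0.3]
finger_gap: 1.003
gripper_force: 0.0
```

```bash
python3 -c "
from h import *
to(.411,.075,.030,60)"
```

```text
shift [ 0.2 -2.3 99.8] turn -0.2 | axis 59.8 tcp [0.4098 0.0732 0.1298] F [-0.7  0.1  0.3] gap 92.3 t 3.8
```

Emit:
{"method": "jog_arm", "body": {
  "commands": [
    [0, -2, 45, 0],
    [0, -2, 80, 0],
    [0, -2, 99, 0],
    [0, -2, 99, 0]
  ]
}}

```text
time_s: 4.2
tool_pos: [0.41, 0.0728, 0.03]
orientation: [0.965, -0.262, -0.001, 0.001]
ft_force: [-0.1, -0.6, -0.2]
finger_gap: 1.0
gripper_force: 0.0
```

Emit:
{"method": "jog_arm", "body": {
  "commands": [
    [0, 0, 0, 0],
    [0, 0, 0, 0],
    [0, 0, 0, 0],
    [0, 0, 0, 0],
    [0, 0, 0, 0],
    [0, 0, 0, 0]
  ],
  "jaw": 255,
  "grip_force": 5
}}

```text
time_s: 4.8
tool_pos: [0.4113, 0.0746, 0.0313]
orientation: [0.965, -0.261, 0.0, -0.0]
ft_force: [-0.3, 0.5, -0.0]
finger_gap: 0.526
gripper_force: 0.0
```

Emit:
{"method": "jog_arm", "body": {
  "commands": [
    [0, 0, 0, 0],
    [0, 0, 0, 0],
    [0, 0, 0, 0]
  ]
}}

```text
time_s: 5.1
tool_pos: [0.4112, 0.0747, 0.0311]
orientation: [0.965, -0.261, 0.0, 0.0]
ft_force: [-0.7, -0.4, 3.6]
finger_gap: 0.454
gripper_force: 5.0
```

Emit:
{"method": "jog_arm", "body": {
  "commands": [
    [0, 0, 0, 0],
    [0, 0, 0, 0],
    [0, 0, 0, -8],
    [0, 0, 0, -16],
    [0, 0, 0, -24],
    [0, 0, 0, -32],
    [0, 0, 0, -40],
    [0, 0, 0, -48],
    [0, 0, 0, -56],
    [0, 0, 0, -64],
    [0, 0, 0, -72],
    [0, 0, 0, -80]
  ],
  "jaw": 95
}}

```text
time_s: 6.3
tool_pos: [0.4111, 0.0746, 0.031]
orientation: [0.906, 0.423, -0.0, -0.0]
ft_force: [0.1, -0.0, 0.0]
finger_gap: 0.628
gripper_force: 0.0
```

Emit:
{"method": "jog_arm", "body": {
  "commands": [
    [0, 0, 0, -8],
    [0, 0, 0, -10],
    [0, 0, 0, -10],
    [0, 0, 0, -10],
    [0, 0, 0, -10],
    [0, 0, 0, -10]
  ],
  "jaw": 255,
  "grip_force": 5
}}

```text
time_s: 6.9
tool_pos: [0.4112, 0.0747, 0.0311]
orientation: [0.868, 0.497, -0.0, 0.0]
ft_force: [-0.8, -0.4, -0.8]
finger_gap: 0.456
gripper_force: 5.0
```

```bash
python3 -c "
from h import *
to(.411,.075,.030,150)"
```

```text
shift [ 0.2 -0.3  1.1] turn -0.4 | axis 149.6 tcp [0.4112 0.0747 0.0311] F [-0.8 -0.4 -0.8] gap 42.0 t 6.9
```

Emit:
{"method": "jog_arm", "body": {
  "commands": [
    [0, 0, 0, 0],
    [0, 0, -40, 0],
    [0, 0, -90, 0],
    [0, 0, -130, 0],
    [0, 0, -130, 0]
  ],
  "grip_force": 20
}}

```text
time_s: 7.4
tool_pos: [0.4137, 0.0759, 0.1654]
orientation: [0.868, 0.497, 0.003, 0.002]
ft_force: [-0.5, -0.5, -2.4]
finger_gap: 0.449
gripper_force: 20.0
```

```bash
python3 -c "
from h import *
to(.660,-.064,.147)"
```

```text
shift [  3.6 283.1  20.2] turn 0 | axis 149.7 tcp [0.4137 0.0759 0.1654] F [-0.5 -0.5 -2.4] gap 41.3 t 7.4
```

Emit:
{"method": "jog_arm", "body": {
  "commands": [
    [4, 283, 13, 0],
    [4, 283, 13, 0],
    [4, 283, 13, 0],
    [4, 283, 13, 0],
    [4, 283, 13, 0],
    [4, 283, 13, 0],
    [4, 283, 13, 0],
    [4, 283, 13, 0],
    [4, 283, 13, 0]
  ]
}}

```text
time_s: 8.3
tool_pos: [0.6565, -0.0637, 0.1475]
orientation: [0.867, 0.498, -0.001, -0.0]
ft_force: [-0.1, 1.3, -0.2]
finger_gap: 0.453
gripper_force: 20.0
```

```bash
python3 -c "
from h import *
T=snapshot('top')[:,:,::-1];S=snapshot('side')[:,:,::-1]
to(.660,-.064,.137)
a=cv2.resize(T[125:195,235:335],(600,420),interpolation=cv2.INTER_CUBIC)
b=cv2.resize(S[120:190,200:300],(600,420),interpolation=cv2.INTER_CUBIC)
cv2.imwrite('pics/over.png',cv2.resize(np.vstack([a,b]),(428,600)))"
```

```text
shift [ 1.5  2.9 11.1] turn 0 | axis 149.8 tcp [ 0.6567 -0.0638  0.1481] F [-1.  -0.4 -1.3] gap 41.6 t 8.4
```

View pics/over.png

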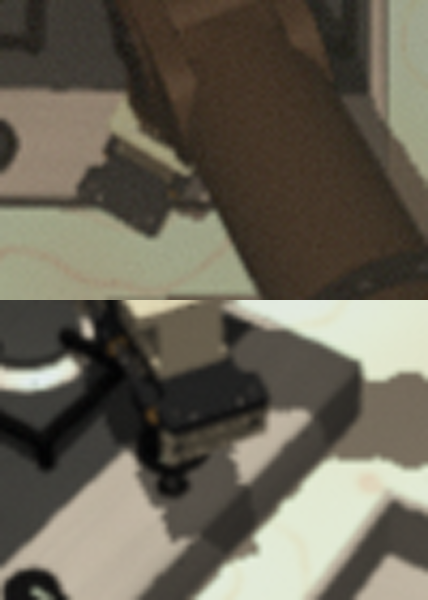

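The side crop shows the knob hanging just over the spindle, whose tip is near crop (172,480). I'll correct by 3 mm and descend gently.

Emit:
{"method": "jog_arm", "body": {
  "commands": [
    [1.5, 3, 6, 0],
    [1.5, 3, 12, 0],
    [1.5, 3, 17, 0],
    [1.5, 3, 20, 0],
    [1.5, 3, 22, 0],
    [1.5, 3, 22, 0]
  ]
}}

```text
time_s: 9.0
tool_pos: [0.6607, -0.0649, 0.1258]
orientation: [0.867, 0.498, -0.0, -0.0]
ft_force: [0.2, 0.3, -1.3]
finger_gap: 0.455
gripper_force: 20.0
```

```bash
python3 -c "
from h import *
to(.660,-.064,.106)
print(read_state()['moment'])"
```

```text
shift [ 0.5 -1.1 19.8] turn 0 | axis 149.7 tcp [ 0.6607 -0.0649  0.1258] F [ 0.2  0.3 -1.3] gap 41.8 t 9.0
[-0.05212123 -0.02112774  0.03224999]
```

Emit:
{"method": "jog_arm", "body": {
  "commands": [
    [0, 0, 2, 0],
    [0, 0, 4, 0],
    [0, 0, 6, 0],
    [0, 0, 7.5, 0],
    [0, 0, 7.5, 0]
  ]
}}

```text
time_s: 9.5
tool_pos: [0.6607, -0.065, 0.1183]
orientation: [0.867, 0.498, -0.0, -0.0]
ft_force: [0.2, 1.1, -1.3]
finger_gap: 0.453
gripper_force: 20.0
```

Emit:
{"method": "jog_arm", "body": {
  "commands": [
    [0, 0, 1, 0],
    [0, 0, 2, 0],
    [0, 0, 3, 0],
    [0, 0, 4, 0],
    [0, 0, 4, 0]
  ]
}}

```text
time_s: 10.0
tool_pos: [0.661, -0.0649, 0.1158]
orientation: [0.867, 0.498, 0.0, 0.0]
ft_force: [-3.5, -0.9, 8.4]
finger_gap: 0.453
gripper_force: 20.0
```

Emit:
{"method": "jog_arm", "body": {
  "commands": [
    [0, 0, 1, 0],
    [0, 0, 1.5, 0],
    [0, 0, 1.5, 0]
  ]
}}

```text
time_s: 10.3
tool_pos: [0.6611, -0.0648, 0.1155]
orientation: [0.867, 0.498, 0.0, 0.001]
ft_force: [-6.7, -1.1, 18.5]
finger_gap: 0.453
gripper_force: 20.0
```

This knob stopped dead with about 12 mm of the spindle in the bore: its underside is at about 85 mm and the force rose to 18 N. It's a reject, so it goes in the steel pan.

Emit:
{"method": "jog_arm", "body": {
  "commands": [
    [0, 0, -10, 0],
    [0, 0, -30, 0],
    [0, 0, -60, 0],
    [0, 0, -70, 0]
  ]
}}

```text
time_s: 10.7
tool_pos: [0.6622, -0.0644, 0.1862]
orientation: [0.867, 0.498, 0.002, 0.001]
ft_force: [0.9, -0.4, -1.0]
finger_gap: 0.451
gripper_force: 20.0
```

```bash
python3 -c "
from h import *
for c in((193.7,258.8),(193.7,301),(241,258.8),(241,301)): print(at('top',c,.065))
m=max(trace('steel_pan','top'),key=lambda d:d['confidence'])
p=at('top',(217.4,279.7),.065);print(p)
print(at('top',(216.8,338.3),.028))
to(p[0]-.033,p[1]+.0015,.185,90)"
```

```text
[ 0.5287 -0.0131  0.065 ]
[ 0.5311 -0.1736  0.065 ]
[ 0.3506 -0.0153  0.065 ]
[ 0.3529 -0.1734  0.065 ]
[ 0.4399 -0.0931  0.065 ]
[ 0.4471 -0.3232  0.028 ]
shift [-152.5 -206.9    0.4] turn 59.7 | axis 149.7 tcp [ 0.6625 -0.0644  0.1867] F [-0.1  0.7  0.6] gap 41.5 t 10.75
```

Emit:
{"method": "jog_arm", "body": {
  "commands": [
    [-153, -207, 0, 60],
    [-153, -207, 0, 60],
    [-153, -207, 0, 60],
    [-153, -207, 0, 60],
    [-153, -207, 0, 60],
    [-153, -207, 0, 60],
    [-153, -207, 0, 60],
    [-153, -207, 0, 60],
    [-153, -207, 0, 60],
    [-153, -207, 0, 60]
  ]
}}

```text
time_s: 11.75
tool_pos: [0.4051, -0.0923, 0.1828]
orientation: [1.0, -0.001, -0.0, -0.0]
ft_force: [-0.5, 0.5, -1.0]
finger_gap: 0.452
gripper_force: 20.0
```

```bash
python3 -c "
from h import *
S=snapshot('side')[:,:,::-1]
to(.408,-.092,.0345,90)
print(tri((217.4,279.7),[0,0]) and 0)
cv2.imwrite('pics/pan.png',cv2.resize(S[120:250,230:390],(640,520),interpolation=cv2.INTER_CUBIC))"
```

```text
shift [  2.9  -0.2 148.3] turn -0.1 | axis 89.9 tcp [ 0.4051 -0.0923  0.1828] F [ 0.1 -0.2 -1.2] gap 41.6 t 11.8
0
```

View pics/pan.png

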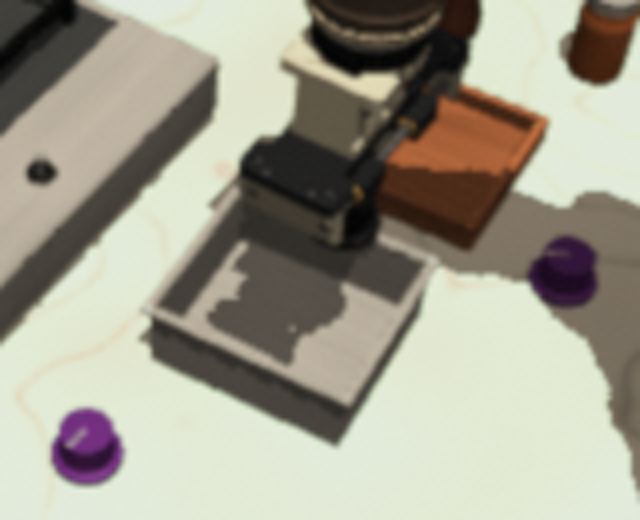

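The gripper is over the pan. The visible pan rim corners in the crop are (150,310), (350,405) and (437,260). I'll check the pan centre against these.

```bash
python3 -c "
from h import *
for u,v in((150,310),(350,405),(437,260)): print(at('side',(120+v/4,230+u/4),.065)+[.003,-.004,0])"
```

```text
[ 0.5125 -0.0068  0.065 ]
[ 0.3442 -0.0162  0.065 ]
[ 0.3574 -0.1741  0.065 ]
```

Emit:
{"method": "jog_arm", "body": {
  "commands": [
    [4, 0, 45, 0],
    [4, 0, 90, 0],
    [4, 0, 120, 0],
    [4, 0, 138, 0],
    [4, 0, 147, 0],
    [4, 0, 147, 0]
  ]
}}

```text
time_s: 12.4
tool_pos: [0.4088, -0.0922, 0.0353]
orientation: [1.0, -0.002, -0.001, -0.0]
ft_force: [-1.0, -0.7, -0.9]
finger_gap: 0.454
gripper_force: 20.0
```

Emit:
{"method": "jog_arm", "body": {
  "commands": [
    [0, 0, 0, 0],
    [0, 0, 0, 0],
    [0, 0, 0, 0]
  ],
  "jaw": 85
}}

```text
time_s: 12.7
tool_pos: [0.4096, -0.0928, 0.0369]
orientation: [1.0, -0.003, 0.001, 0.0]
ft_force: [0.0, -0.5, -0.2]
finger_gap: 0.644
gripper_force: 0.0
```

Emit:
{"method": "jog_arm", "body": {
  "commands": [
    [0, 0, -40, 0],
    [0, 0, -90, 0],
    [0, 0, -130, 0],
    [0, 0, -130, 0]
  ]
}}

```text
time_s: 13.1
tool_pos: [0.412, -0.0927, 0.1712]
orientation: [1.0, -0.003, 0.004, 0.001]
ft_force: [0.6, -0.9, -0.1]
finger_gap: 0.669
gripper_force: 0.0
```

```bash
python3 -c "
from h import *
to(.461,.298,.165,60)"
```

```text
shift [  46.7 -391.     5.6] turn 29.7 | axis 89.7 tcp [ 0.412  -0.0927  0.1712] F [ 0.6 -0.9 -0.1] gap 61.6 t 13.1
```

Emit:
{"method": "jog_arm", "body": {
  "commands": [
    [49, -391, 0, 30],
    [49, -391, 0, 30],
    [49, -391, 0, 30],
    [49, -391, 0, 30],
    [49, -391, 0, 30],
    [49, -391, 0, 30],
    [49, -391, 0, 30],
    [49, -391, 0, 30],
    [49, -391, 0, 30],
    [49, -391, 0, 30],
    [49, -391, 0, 30]
  ],
  "jaw": 0
}}

```text
time_s: 14.2
tool_pos: [0.4595, 0.3016, 0.1661]
orientation: [0.966, -0.26, 0.0, -0.001]
ft_force: [0.1, -0.0, -0.6]
finger_gap: 1.0
gripper_force: 0.0
```

```bash
python3 -c "
from h import *
to(.461,.299,.031,60)
T=snapshot('top')[:,:,::-1];cv2.imwrite('pics/t2.png',cv2.resize(T[180:255,120:310],(760,300),interpolation=cv2.INTER_CUBIC))"
```

```text
shift [  2.5   1.7 135.1] turn -0.1 | axis 59.9 tcp [0.4595 0.3016 0.1661] F [ 0.1 -0.  -0.6] gap 92.0 t 14.2
```

View pics/t2.png

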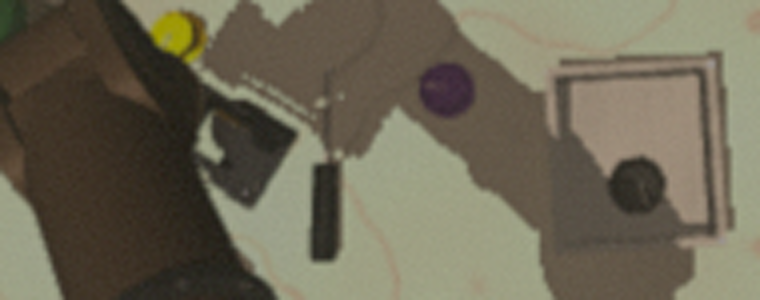

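The first knob stands in the pan, at crop (637,185). Next I'll take the second black knob the same way.

Emit:
{"method": "jog_arm", "body": {
  "commands": [
    [2.5, 1.5, 45, 0],
    [2.5, 1.5, 90, 0],
    [2.5, 1.5, 120, 0],
    [2.5, 1.5, 135, 0],
    [2.5, 1.5, 135, 0]
  ]
}}

```text
time_s: 14.75
tool_pos: [0.4599, 0.2942, 0.0288]
orientation: [0.965, -0.261, -0.001, 0.002]
ft_force: [-0.0, -0.6, 0.2]
finger_gap: 0.999
gripper_force: 0.0
```

Emit:
{"method": "jog_arm", "body": {
  "commands": [
    [0, 0, 0, 0],
    [0, 0, 0, 0],
    [0, 0, 0, 0],
    [0, 0, 0, 0],
    [0, 0, 0, 0],
    [0, 0, 0, 0],
    [0, 0, 0, 0],
    [0, 0, 0, 0],
    [0, 0, 0, 0]
  ],
  "jaw": 255,
  "grip_force": 5
}}

```text
time_s: 15.65
tool_pos: [0.4616, 0.2958, 0.0312]
orientation: [0.965, -0.261, 0.0, -0.0]
ft_force: [-0.1, 0.1, 2.8]
finger_gap: 0.455
gripper_force: 5.0
```

Emit:
{"method": "jog_arm", "body": {
  "commands": [
    [0, 0, 0, 0],
    [0, 0, 0, 0],
    [0, 0, 0, -8],
    [0, 0, 0, -16],
    [0, 0, 0, -24],
    [0, 0, 0, -32],
    [0, 0, 0, -40],
    [0, 0, 0, -48],
    [0, 0, 0, -56],
    [0, 0, 0, -64],
    [0, 0, 0, -72],
    [0, 0, 0, -80]
  ],
  "jaw": 95
}}

```text
time_s: 16.85
tool_pos: [0.4614, 0.2953, 0.0309]
orientation: [0.906, 0.423, -0.0, 0.0]
ft_force: [0.9, 0.5, 0.8]
finger_gap: 0.626
gripper_force: 0.0
```

Emit:
{"method": "jog_arm", "body": {
  "commands": [
    [0, 0, 0, -8],
    [0, 0, 0, -10],
    [0, 0, 0, -10],
    [0, 0, 0, -10],
    [0, 0, 0, -10],
    [0, 0, 0, -10]
  ],
  "jaw": 255,
  "grip_force": 5
}}

```text
time_s: 17.45
tool_pos: [0.4614, 0.2957, 0.0311]
orientation: [0.868, 0.497, -0.0, 0.0]
ft_force: [-0.1, 0.0, -0.8]
finger_gap: 0.454
gripper_force: 5.0
```

Emit:
{"method": "jog_arm", "body": {
  "commands": [
    [0, 0, 0, 0],
    [0, 0, -40, 0],
    [0, 0, -90, 0],
    [0, 0, -130, 0],
    [0, 0, -140, 0],
    [0, 0, -140, 0]
  ],
  "grip_force": 20
}}

```text
time_s: 18.05
tool_pos: [0.4623, 0.2962, 0.1727]
orientation: [0.868, 0.497, 0.002, 0.0]
ft_force: [0.4, -0.2, -1.1]
finger_gap: 0.447
gripper_force: 20.0
```

```bash
python3 -c "
from h import *
to(.661,-.065,.165)"
```

```text
shift [-211.4  353.9    7.7] turn 0 | axis 149.7 tcp [0.4623 0.2962 0.1727] F [ 0.4 -0.2 -1.1] gap 41.1 t 18.05
```

Emit:
{"method": "jog_arm", "body": {
  "commands": [
    [-211, 354, 5, 0],
    [-211, 354, 5, 0],
    [-211, 354, 5, 0],
    [-211, 354, 5, 0],
    [-211, 354, 5, 0],
    [-211, 354, 5, 0],
    [-211, 354, 5, 0],
    [-211, 354, 5, 0],
    [-211, 354, 5, 0],
    [-211, 354, 5, 0],
    [-211, 354, 5, 0],
    [-211, 354, 5, 0]
  ]
}}

```text
time_s: 19.25
tool_pos: [0.6597, -0.0627, 0.1653]
orientation: [0.867, 0.499, -0.0, -0.001]
ft_force: [-0.6, -0.4, -1.2]
finger_gap: 0.45
gripper_force: 20.0
```

```bash
python3 -c "
from h import *
snapshot('side')
to(.661,-.065,.136)"
```

```text
shift [-1.3  2.1 29.7] turn 0 | axis 149.9 tcp [ 0.6599 -0.0628  0.1657] F [ 0.   0.5 -0.3] gap 41.5 t 19.3
```

Emit:
{"method": "jog_arm", "body": {
  "commands": [
    [-1.3, 2, 15, 0],
    [-1.3, 2, 30, 0],
    [-1.3, 2, 34, 0],
    [-1.3, 2, 38, 0],
    [-1.3, 2, 40, 0],
    [-1.3, 2, 40, 0]
  ]
}}

```text
time_s: 19.9
tool_pos: [0.6616, -0.067, 0.126]
orientation: [0.867, 0.498, -0.0, -0.0]
ft_force: [-1.6, 0.2, -0.2]
finger_gap: 0.45
gripper_force: 20.0
```

Emit:
{"method": "jog_arm", "body": {
  "commands": [
    [1.4, -1.5, 2, 0],
    [1.4, -1.5, 4, 0],
    [1.4, -1.5, 6, 0],
    [1.4, -1.5, 8, 0],
    [1.4, -1.5, 8, 0]
  ]
}}

```text
time_s: 20.4
tool_pos: [0.6609, -0.0655, 0.1177]
orientation: [0.867, 0.498, -0.0, -0.0]
ft_force: [-0.6, -0.6, -1.6]
finger_gap: 0.447
gripper_force: 20.0
```

Emit:
{"method": "jog_arm", "body": {
  "commands": [
    [0, 0, 1, 0],
    [0, 0, 2, 0],
    [0, 0, 3, 0],
    [0, 0, 4, 0],
    [0, 0, 4, 0]
  ]
}}

```text
time_s: 20.9
tool_pos: [0.661, -0.0654, 0.1139]
orientation: [0.867, 0.498, -0.0, -0.0]
ft_force: [0.4, 0.0, -0.8]
finger_gap: 0.45
gripper_force: 20.0
```

Free past 12 mm, so I'll continue to the hob top, expected at a TCP height of about 0.106.

Emit:
{"method": "jog_arm", "body": {
  "commands": [
    [0, 0, 2, 0],
    [0, 0, 4, 0],
    [0, 0, 6, 0],
    [0, 0, 7, 0],
    [0, 0, 8, 0],
    [0, 0, 9, 0],
    [0, 0, 9, 0]
  ]
}}

```text
time_s: 21.6
tool_pos: [0.6611, -0.0653, 0.1059]
orientation: [0.867, 0.498, 0.0, 0.0]
ft_force: [-2.9, -0.7, 6.8]
finger_gap: 0.448
gripper_force: 20.0
```

The underside is at 74.8 mm, on the hob top, with a 7 N contact. This knob fits, so it goes in the wooden tray.

Emit:
{"method": "jog_arm", "body": {
  "commands": [
    [0, 0, -10, 0],
    [0, 0, -30, 0],
    [0, 0, -65, 0],
    [0, 0, -80, 0]
  ]
}}

```text
time_s: 22.0
tool_pos: [0.6626, -0.0652, 0.1888]
orientation: [0.867, 0.498, 0.002, 0.001]
ft_force: [0.5, 0.4, 0.5]
finger_gap: 0.448
gripper_force: 20.0
```

```bash
python3 -c "
from h import *
to(.446,-.321,.18,90)"
```

```text
shift [-330.2  -57.9    7.8] turn 59.7 | axis 149.7 tcp [ 0.6626 -0.0652  0.1888] F [0.5 0.4 0.5] gap 41.2 t 22.0
```

Emit:
{"method": "jog_arm", "body": {
  "commands": [
    [-330, -57, 5, 60],
    [-330, -57, 5, 60],
    [-330, -57, 5, 60],
    [-330, -57, 5, 60],
    [-330, -57, 5, 60],
    [-330, -57, 5, 60],
    [-330, -57, 5, 60],
    [-330, -57, 5, 60],
    [-330, -57, 5, 60],
    [-330, -57, 5, 60],
    [-330, -57, 5, 60]
  ]
}}

```text
time_s: 23.1
tool_pos: [0.4465, -0.3201, 0.1801]
orientation: [1.0, -0.001, 0.0, -0.0]
ft_force: [0.1, 0.6, -0.2]
finger_gap: 0.447
gripper_force: 20.0
```

```bash
python3 -c "
from h import *
snapshot('side');print([(at('side',d['position'],0)+[.003,-.004,0],d['confidence']) for d in place_of('wood_tray','side')])
to(.446,-.321,.041,90)"
```

```text
[(array([ 0.4492, -0.3098,  0.    ]), 0.88)]
shift [ -0.2   0.6 139.1] turn -0.2 | axis 89.8 tcp [ 0.4462 -0.3205  0.1801] F [-0.5  0.2 -0.9] gap 41.2 t 23.2
```

Emit:
{"method": "jog_arm", "body": {
  "commands": [
    [0, 0, 45, 0],
    [0, 0, 90, 0],
    [0, 0, 120, 0],
    [0, 0, 134, 0],
    [0, 0, 139, 0],
    [0, 0, 139, 0]
  ]
}}

```text
time_s: 23.8
tool_pos: [0.4459, -0.3215, 0.0415]
orientation: [1.0, -0.002, 0.0, 0.0]
ft_force: [0.3, -0.1, -1.1]
finger_gap: 0.45
gripper_force: 20.0
```

Emit:
{"method": "jog_arm", "body": {
  "commands": [
    [0, 0, 0, 0],
    [0, 0, 0, 0],
    [0, 0, 0, 0]
  ],
  "jaw": 85
}}

```text
time_s: 24.1
tool_pos: [0.446, -0.322, 0.0423]
orientation: [1.0, -0.003, 0.001, 0.001]
ft_force: [-0.1, 0.6, -0.1]
finger_gap: 0.643
gripper_force: 0.0
```

Emit:
{"method": "jog_arm", "body": {
  "commands": [
    [0, 0, -40, 0],
    [0, 0, -90, 0],
    [0, 0, -140, 0],
    [0, 0, -170, 0],
    [-80, 60, -170, 0],
    [-100, 120, -170, 0],
    [-100, 150, -170, 0],
    [-100, 150, -170, 0],
    [-100, 150, -170, 0]
  ]
}}

```text
time_s: 25.0
tool_pos: [0.3404, -0.4763, 0.2117]
orientation: [1.0, -0.007, -0.001, 0.002]
ft_force: [-0.0, -0.6, -0.6]
finger_gap: 0.664
gripper_force: 0.0
```

```bash
python3 -c "
from h import *
T=snapshot('top')[:,:,::-1];S=snapshot('side')[:,:,::-1]
cv2.imwrite('pics/end.png',np.vstack([cv2.resize(T[140:270,120:400],(600,279)),cv2.resize(S[100:384,100:460][:150],(600,250))]))
print(read_state()['time_s'])"
```

```text
25.1
```

View pics/end.png

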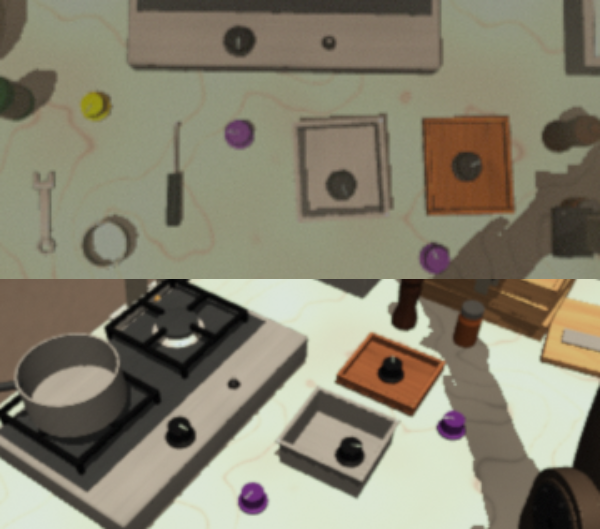

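The final picture shows one knob standing in the pan, at (341,184), and the other in the tray, at (467,166). Everything else is where it was.

```bash
python3 -c "
from cell import *
print(finish_job())"
```

```text
the job is handed in; nothing more can be done
None
```

The job is handed in at about 25 s of the 56 s allowed: the knob nearer the pan stopped about 10 mm short on the spindle and is in the steel pan, and the other went right down to the hob top and is in the wooden tray.

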